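# Load a resistor into the tester's latched drawer and click it shut

### The job

The component tester's drawer hangs half shut on its first catch. Press the release key on top so that the drawer pops right out, lay the finned power resistor flat in the drawer's well, then push the drawer past the first catch and fully home until it clicks a second time and stays shut. Press and push gently, never slamming the drawer or leaning on the key, set the resistor down gently, and leave the other things on the bench alone.

Things in the scene. Friction and masses are not known exactly. Their poses are not given: they have to be found in the camera images.
- tester: Low grey bench component tester, fixed, 200 deep (x) x 220 wide (y) x 66 high. Origin: on the bench under the middle of its front face; x points from the front into the tester, z up. The front looks to its own -x, roughly towards the robot; it has a display on the +y half and on the -y half the drawer, in an opening 100 wide (middle at y = -35), 8 to 46 above the bench.
- tray (a joint): Sprung drawer, travel out along the tester's -x, m. Starts at 0.030 on the first catch; released, it jumps to 0.070. Pushing in takes 5 N; 8 to 14 N before the first catch (click at 0.030) and again before home, a second click 18 to 36 mm deeper. Home varies, unseen: -0.006 to 0.012, firm stop 2 mm past it. Unclicked it springs back. Go slow; 17 N comes only at the stop, over 28 N is too much.
- tray_front (a point): On the drawer's flat aluminium front face, midway across, 30 above the bench; moves with the drawer. Axes as the tester's. The face is 96 wide (y), 10 to 44 above the bench, its panel 8 thick; at joint 0 it stands 10 proud of the tester's front (40 at the start, 80 fully out). Push here, towards +x.
- tray_well (a point): Middle of the floor of the shallow well in the white drawer, 16 above the bench, 37 behind the drawer's front face; moves with the drawer. Axes as the tester's. The well is 54 long (x, along the slide) by 32 wide (y) inside, its rim 4 thick and 6 high; outside the rim the drawer is flat, to y = +-44. Fully out, this point is 43 in front of the tester's front face.
- release (a joint): Travel of the release key straight down, m: 0 up, 0.008 fully down. Sprung: 1 N at the start, 6 N at the bottom, plus up to 2 N of friction; lets the drawer go at 3 to 6 mm. It dips by itself as the drawer is pushed over the first catch. It is damped and kicks back a little as the drawer goes: press slowly (some 15 mm/s); more than 30 N is too much.
- release_top (a point): Middle of the top of the release key, a plain white square push key 26 x 26 standing 12 above the tester's top (78 above the bench when up), in a dark bezel on the top at x = 60, y = 50 of the tester. Press straight down.
- resistor: The part to be tested: a brass-coloured finned aluminium-clad power resistor, 50 to 85 g, a block 34 x 24 x 20 high with a white ceramic lug (12 wide) at each end, 48 long over all (x), 24 wide (y), lying flat. Origin: centre of its underside; x along its length. The same either way round.
- heatsink: Bystander: a black finned heat sink, 36 x 36 x 25. Origin under its middle. Leave alone.
- tin: Bystander: a round plain metal tin, 40 across, 22 high. Origin under its middle. Leave alone.
- screwdriver: Bystander: a screwdriver, 170 long. Origin under its middle. Leave alone.
- spool: Bystander: a flanged metal spool, 60 across, 40 high. Origin under its middle. Leave alone.
- flux_bottle: Bystander: a small white bottle, 40 across, 85 high. Origin under its middle. Leave alone.
- multimeter: Bystander: a black hand multimeter, 150 x 75 x 40. Origin under its middle. Leave alone.
- breadboard: Bystander: a white breadboard with three chips, 165 x 55 x 16. Origin under its middle. Leave alone.
- parts_box: Bystander: a small cardboard box, 50 x 40 x 22, standing on the rear of the tester's top. Origin under its middle. Leave alone.

How it is judged:
By the outcome, as a careful person would: the job done as asked, in the order asked, and still so for the second after the job is handed in, with the robot touching nothing.
It also fails if it takes over 72 s, if anything falls off the work surface, if the arm or the gripper's body presses on something with over 40 N, if the wrist force passes 120 N, or if a joint passes its speed limit or range.

### The arm

A 7-joint arm with a two-finger parallel gripper is mounted at the origin on the work surface. World frame = base frame: x ahead of the robot, y to its left, z up, the work surface at z = 0. Lengths are in m, angles in rad, forces in N, time in s.
With the tool pointing down it reaches from about 0.4 to 0.85 m from the base axis. Payload 10.4 kg.
Tool frame: the origin (TCP) lies at the very end of the fingers, on their centre line; the grasp point (between the pads) lies 19 mm behind it; z points along the fingers, y is the line along which they close (so a half turn about z gives the same grasp; the last joint's range is limited). The gripper opens to 85 mm and grips with 20 to 120 N. Pads are 22 mm wide; open, the fingers measure 114 mm over their backs; the gripper's body (76 mm by 85 mm) begins 54 mm behind the grasp point. The pads swing forward as they close: fully open they stand 13 mm farther back than shut.
Start: joints at [-1.259, 0.332, -0.065, 1.46, 0.022, 1.35, -0.088], TCP at [0.205, 0.59, 0.231] pointing down, gripper open.
Joint ranges: [-2.6, 2.6], [-0.5, 2.12], [-1.47, 1.34], [0.16, 2.42], [-1.27, 4.41], [0.06, 2.06], [-2.6, 2.6]. Speed limits (rad/s): [2.22, 2.22, 2.79, 2.79, 3.14, 3.14, 3.14].

### API

Orientations are given as a unit quaternion [x, y, z, w].
In Python, from workcell import manip gives the robot as it stands.
- The arm moves only by the shell command python3 -m jog [FORCE], which reads ROWS from standard input. ROWS is a JSON list of rows, 1 to 20 of them, each an object with the fields ax, ay, az (a rotation vector in fractions of the full range, 1 being pi rad), tx, ty, tz (the shift in fractions of the full range, 1 being 1 m), aperture (the opening from 0.0 (shut) to 1.0 (fully open)); a field left out counts as zero (the opening has to be given); each row is the pose to reach, as a shift and turn from the pose commanded when the command began, along the tool's axes at that moment; what a row does not reach only later rows make up. A row lasts 1/8 s, in which the tool goes at most 0.0625 m and 0.188 rad, less where a joint would pass 70% of its speed; a pose out of reach is approached as far as the arm can. The fingers move at their own pace and stop on an object; FORCE is the grip in N (left out, the last holds). Time passes only in rows, so rows that do not move let the fingers close. It prints the time, the measured TCP pose, the force, the opening and the grip force at its end. A shift or turn number past 1, either way, is cut back to 1. Input that does not fit is refused with a message, and nothing moves.
- manip.get_obs(): the state, without advancing time (a new reading comes with each control period).
- manip.camera(name): name is "side" or "top"; returns the picture (480x640x3 uint8, blue, green, red); there is no depth.
- manip.calibration(name): a dict with "fx", "fy", "cx", "cy" (pixels), "world_from_camera" (4x4, takes a point from camera to world coordinates). Camera axes: x right, y up, looking along -z (the intrinsics and any distortion apply to the point x, -y, -z); pixel columns grow to the right and rows downward; lengths in m; the calibration is good to about 2 mm. A picture is of the moment at which its call begins. calibration takes no time and is no camera call.
- manip.hand_in(): hands the job in; it is judged then, once.
Trained networks look in the newest picture that a camera, given by its name, has taken for a name from the list of things; names that differ only in an ending like _2 or _b are one class to them, and where a whole thing is asked for, a point or a joint stands for the part that bears it (a point fixed in the world has none). Each returns a list of dicts, best first, with "confidence" (0 to 1); they miss things now and then, are a little off and sometimes report something else, mostly with a low value. They report only what shows in the picture. A call takes as long as a camera call.
- manip.outline_of(camera, thing): "mask" (480x640 bool, what is visible of it) and "bbox" ([left, top, right, bottom] in pixels, round what is visible of it).
The state is a dict: "clock": time; "joint_pos": joint angles; "joint_velocities": joint speeds; "tau": joint torques, N m; "position": TCP position; "ee_rot": TCP orientation; "ft_force": force on the tool from outside, world axes, zero at the start; "torque": the same for the moment, N m; "grip_width": opening from 0.0 (shut) to 1.0 (fully open); "grasp_force": force on a finger pad.
Only numpy, scipy, OpenCV 4.12 (cv2) and the standard library are available. Lean on these libraries where they do the work, as an engineer would, in place of code of your own. Each camera call takes 0.05 s, during which the arm holds its last target. There are 200 camera calls.

## Working session

There is one attempt and no reset: what is moved stays moved. The work goes in short steps, Python scripts to look and compute and a shell command to move; the robot and the scene stay as the last step left them, time stands still between calls to the robot, and variables do not carry over. Pictures are saved under pics/ and viewed, at most 10 in all, crops included, and the job is handed in when it is done.

```bash
ls; mkdir -p pics; python3 - <<'E'
from workcell import manip
import cv2,numpy as np
o=manip.get_obs();print(o)
for n in("top","side"):
    im=manip.camera(n);cv2.imwrite(f"pics/{n}0.png",im)
    c=manip.calibration(n);print(n,{k:(np.round(v,4).tolist() if hasattr(v,'__len__') else v) for k,v in c.items()})
    for t in("tester","resistor","tray","release","tray_front"):
        r=manip.outline_of(n,t)
        print(t,[(round(d["confidence"],2),d["bbox"]) for d in r[:2]])
E
```

```text
pics
{'clock': 0.0, 'joint_pos': array([-1.25860301,  0.3328821 , -0.06466877,  1.46096465,  0.0215831 ,
        1.34989315, -0.08847764]), 'joint_velocities': array([ 0.00022835, -0.00128136, -0.00044276,  0.0011959 , -0.00023126,
       -0.00014126,  0.00011733]), 'tau': array([-5.70158663e-04, -6.25443506e+01,  4.86411550e-02, -3.91596544e+01,
        1.60959258e-02,  1.01380987e-02,  9.36654658e-06]), 'position': array([0.20525042, 0.58992971, 0.23049832]), 'ee_rot': array([ 1.66610696e-01,  9.86022489e-01, -7.20665439e-04, -9.05344885e-05]), 'ft_force': array([ 0.1806732 , -0.2233604 , -0.25746702]), 'torque': array([-0.03638556,  0.04412712,  0.00085636]), 'grasp_force': 0.0, 'grip_width': 0.9965670187799767}
top {'fx': 487.60088058032744, 'fy': 487.60088058032744, 'cx': 311.7232975910979, 'cy': 238.7380939313166, 'world_from_camera': [[0.0171, 0.9966, -0.0806, 0.4301], [-0.9999, 0.0171, -0.0004, 0.0257], [0.0009, 0.0806, 0.9967, 1.3852], [0.0, 0.0, 0.0, 1.0]]}
tester [(0.6, [289.3, 147.6, 377.6, 240.4])]
resistor [(0.47, [203.3, 250.1, 224.5, 265.8])]
tray [(0.98, [322.6, 225.7, 358.0, 239.0]), (0.53, [204.3, 253.1, 225.6, 265.8])]
release [(0.44, [306.6, 192.5, 316.1, 202.9])]
tray_front [(0.96, [322.1, 222.8, 354.9, 245.9])]
side {'fx': 502.405057383265, 'fy': 502.405057383265, 'cx': 320.9604624748466, 'cy': 238.62203106425423, 'world_from_camera': [[0.8148, 0.4274, -0.3917, 0.0754], [-0.5796, 0.616, -0.5334, -0.6179], [0.0133, 0.6617, 0.7497, 0.9483], [0.0, 0.0, 0.0, 1.0]]}
tester [(0.9, [320.3, 181.9, 438.0, 288.6])]
resistor [(0.46, [234.0, 188.2, 244.8, 206.0])]
tray [(0.77, [325.2, 250.3, 361.9, 282.2])]
release []
tray_front [(0.82, [325.7, 245.3, 362.9, 283.6])]
```

```bash
python3 - <<'E'
import cv2,numpy as np
a=cv2.imread("pics/top0.png");b=cv2.imread("pics/side0.png")
A=cv2.resize(a[130:290,180:400],None,fx=3.6,fy=3.6,interpolation=cv2.INTER_CUBIC)
cv2.imwrite("pics/top0c.png",A)
cv2.imwrite("pics/side0c.png",cv2.resize(b[150:310,220:450],None,fx=3.4,fy=3.4,interpolation=cv2.INTER_CUBIC))
E
```

```text
(no output)
```

View pics/top0c.png

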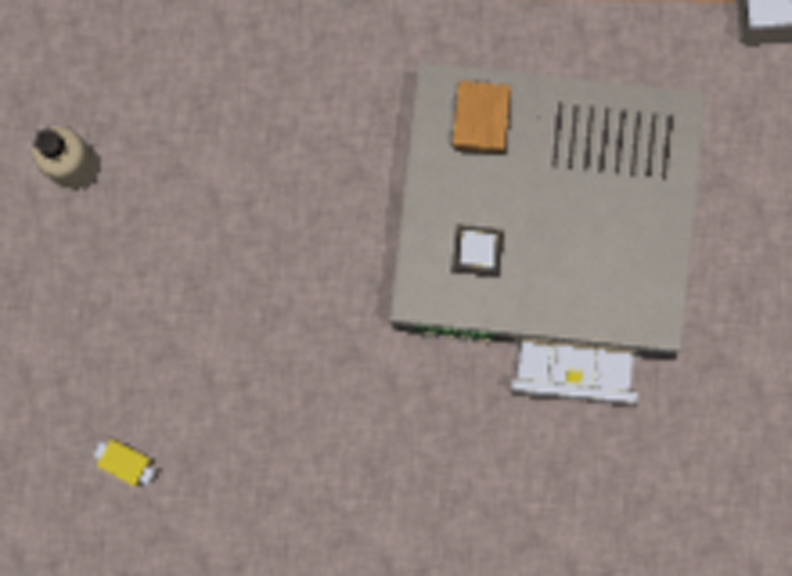

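View pics/side0c.png

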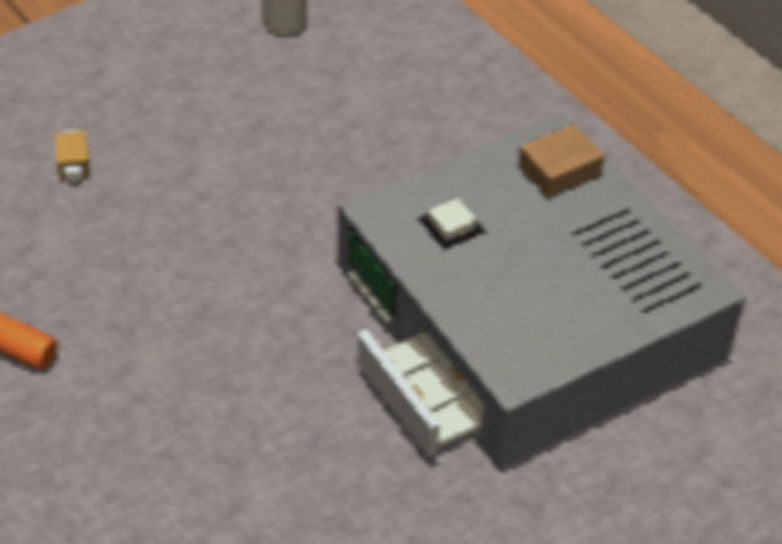

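View pics/side0.png

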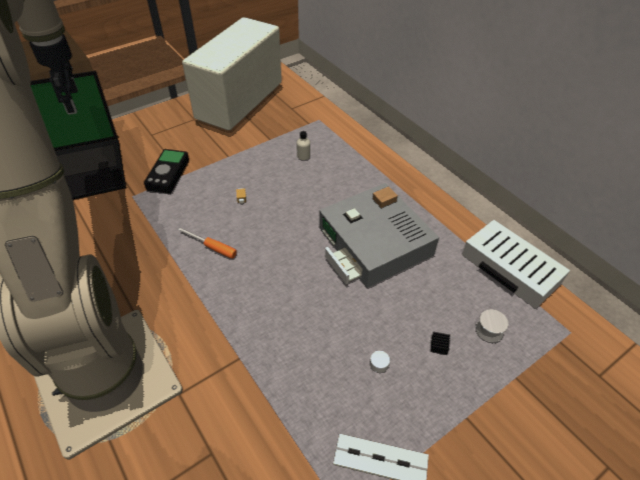

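The top view shows the tester with top corners at about (289,219), (368,227), (375,155) and (296,148). The key is at (313,199), the drawer front runs from (323,238) to (356,241), and the resistor is at (214.5,258.5). The side view agrees. Next I'll fit the poses.

```bash
cat > h.py <<'E'
from workcell import manip
import cv2,numpy as np
from scipy.spatial.transform import Rotation as R
from scipy.optimize import least_squares
def proj(n,P):
    c=manip.calibration(n);T=np.linalg.inv(np.array(c["world_from_camera"]))
    p=np.atleast_2d(P)@T[:3,:3].T+T[:3,3]
    return np.c_[c["cx"]+c["fx"]*p[:,0]/-p[:,2],c["cy"]-c["fy"]*p[:,1]/-p[:,2]]
def unproj(n,uv,z):
    c=manip.calibration(n);T=np.array(c["world_from_camera"])
    uv=np.atleast_2d(uv).astype(float)
    d=np.c_[(uv[:,0]-c["cx"])/c["fx"],-(uv[:,1]-c["cy"])/c["fy"],-np.ones(len(uv))]@T[:3,:3].T
    return T[:3,3]+d*((z-T[2,3])/d[:,2])[:,None]
def tool(target=None,R_goal=None):
    "shift of TCP to target along tool axes (measured pose)"
    o=manip.get_obs();r=R.from_quat(o["ee_rot"])
    return r.inv().apply(np.array(target)-o["position"])
E
cat > fit.py <<'E'
from h import *
loc={'fl':(0,.11,.066),'fr':(0,-.11,.066),'rl':(.2,.11,.066),'rr':(.2,-.11,.066),'key':(.06,.05,.078),'bfr':(0,-.11,0),'brr':(.2,-.11,0),'dl':(-.04,.013,.044),'dr':(-.04,-.083,.044)}
top={'fl':(393,322),'fr':(677,349),'rl':(417,66),'rr':(703,90),'key':(478,249),'dl':(515,388),'dr':(637,400)}
side={'fl':(342,208),'fr':(510,410),'rr':(743,300),'key':(452,215),'bfr':(503,468),'brr':(730,360),'dl':(362,333),'dr':(437,428)}
T={k:((np.array(v)+.5)/3.6-.5+(180,130)) for k,v in top.items()}
S={k:((np.array(v)+.5)/3.4-.5+(220,150)) for k,v in side.items()}
def world(p,l):
    c,s=np.cos(p[2]),np.sin(p[2]);l=np.array(l)
    return np.array([p[0]+c*l[0]-s*l[1],p[1]+s*l[0]+c*l[1],l[2]])
def res(p): return np.concatenate([proj(n,world(p,loc[k]))[0]-v for n,D in(("top",T),("side",S)) for k,v in D.items()])
f=least_squares(res,[.45,0,0],loss="soft_l1");print("tester",f.x);print(np.round(res(f.x).reshape(-1,2),1).tolist())
p=f.x
for k,l in dict(key=(.06,.05,.078),front=(-.04,-.035,.03),frontout=(-.08,-.035,.03),well=(-.043,-.035,.016)).items():print(k,world(p,l).round(4))
print("key tops",unproj("top",T['key'],.078),unproj("side",S['key'],.078))
for n in("top","side"):
    im=cv2.imread(f"pics/{n}0.png");hsv=cv2.cvtColor(im,cv2.COLOR_BGR2HSV)
    m=cv2.inRange(hsv,(15,110,90),(35,255,255))
    u0,v0,u1,v1=(195,240,235,275) if n=="top" else (225,180,255,215)
    ys,xs=np.nonzero(m[v0:v1,u0:u1]);uv=np.c_[xs+u0,ys+v0]
    w=unproj(n,uv,.018)[:,:2];print(n,len(w),w.mean(0),cv2.minAreaRect(w.astype(np.float32)*1000))
l=unproj("top",(np.array([(100,451),(150,475)])+.5)/3.6-.5+(180,130),.012);print("lugs",l, np.degrees(np.arctan2(*(l[1]-l[0])[[1,0]])))
E
python3 fit.py
```

```text
tester [ 0.58007983 -0.01929512 -0.07821988]
[[-0.3, 0.3], [1.3, 0.4], [0.2, -0.4], [0.3, 0.4], [0.1, 0.2], [-0.3, 0.5], [0.5, 0.5], [-0.9, -1.4], [0.4, 0.1], [1.6, -1.4], [0.7, -0.5], [-0.0, 0.5], [0.3, -1.2], [-0.4, -0.3], [-0.4, -0.3]]
key [0.6438 0.0259 0.078 ]
front [ 0.5375 -0.0511  0.03  ]
frontout [ 0.4976 -0.0479  0.03  ]
well [ 0.5345 -0.0508  0.016 ]
key tops [[0.64429086 0.02624186 0.078     ]] [[0.64132083 0.02536048 0.078     ]]
top 110 [0.48140123 0.29924711] ((481.3185729980469, 299.0009460449219), (35.344181060791016, 24.340740203857422), 62.11738204956055)
side 80 [0.47867191 0.29882953] ((478.9764709472656, 299.1778564453125), (35.36247634887695, 22.41023826599121), 66.4330062866211)
lugs [[0.49037208 0.31934039 0.012     ]
 [0.47227653 0.27962172 0.012     ]] -114.49367834176043
```

Units first: turns go in shares of pi rad. So 1.672 rad is 0.5322.

```bash
R='0'; echo '[{"az":0.191,"tx":-0.2,"ty":-0.13,"tz":0.03,"aperture":0},{"az":0.382,"tx":-0.4,"ty":-0.26,"tz":0.06,"aperture":0},{"az":0.5322,"tx":-0.6,"ty":-0.389,"tz":0.09,"aperture":0},{"az":0.5322,"tx":-0.6,"ty":-0.389,"tz":0.11,"aperture":0},{"az":0.5322,"tx":-0.6,"ty":-0.389,"tz":0.11,"aperture":0},{"az":0.5322,"tx":-0.6,"ty":-0.389,"tz":0.11,"aperture":0},{"az":0.5322,"tx":-0.6,"ty":-0.389,"tz":0.11,"aperture":0},{"az":0.5322,"tx":-0.6,"ty":-0.389,"tz":0.11,"aperture":0},{"az":0.5322,"tx":-0.6,"ty":-0.389,"tz":0.11,"aperture":0},{"az":0.5322,"tx":-0.6,"ty":-0.389,"tz":0.11,"aperture":0},{"az":0.5322,"tx":-0.6,"ty":-0.389,"tz":0.11,"aperture":0},{"az":0.5322,"tx":-0.6,"ty":-0.389,"tz":0.11,"aperture":0},{"az":0.5322,"tx":-0.6,"ty":-0.389,"tz":0.11,"aperture":0},{"az":0.5322,"tx":-0.6,"ty":-0.389,"tz":0.11,"aperture":0},{"az":0.5322,"tx":-0.6,"ty":-0.389,"tz":0.11,"aperture":0},{"az":0.5322,"tx":-0.6,"ty":-0.389,"tz":0.11,"aperture":0}]' | python3 -m jog 40
```

```text
clock: 2.6
position: [0.6441, 0.027, 0.1216]
ee_rot: [0.843, 0.538, 0.0, -0.0]
ft_force: [-0.2, -0.4, -0.1]
grip_width: 0.005
grasp_force: 0.0
```

```bash
echo '[{"tz":0.015,"aperture":0},{"tz":0.03,"aperture":0},{"tz":0.038,"aperture":0},{"tz":0.04,"aperture":0},{"tz":0.042,"aperture":0},{"tz":0.0438,"aperture":0},{"tz":0.0455,"aperture":0},{"tz":0.047,"aperture":0},{"tz":0.0485,"aperture":0},{"tz":0.05,"aperture":0},{"tz":0.0505,"aperture":0}]' | python3 -m jog ; python3 -c "
from h import *
im=manip.camera('side');cv2.imwrite('pics/s1.png',cv2.resize(im[170:300,290:450],None,fx=4,fy=4))"
```

```text
clock: 3.98
position: [0.6444, 0.0258, 0.0709]
ee_rot: [0.843, 0.537, 0.0, 0.0]
ft_force: [-1.7, -1.1, 4.7]
grip_width: -0.002
grasp_force: 2.4
```

View pics/s1.png

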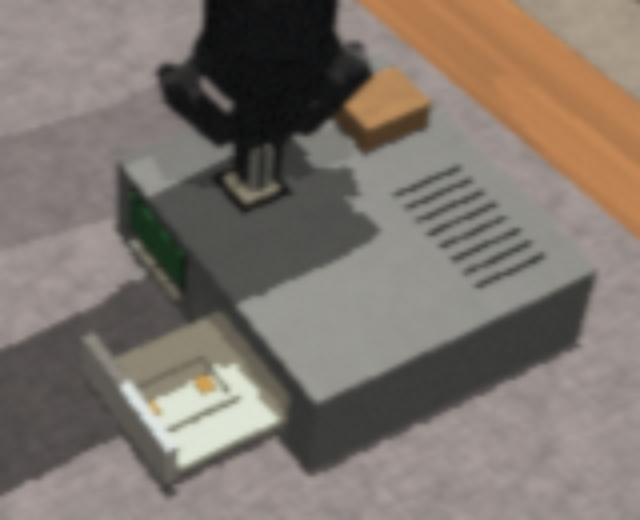

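Pressing the key worked: the drawer front is now at about (130,410) in the crop, fully out. Next I move to the resistor.

```bash
echo '[{"tz":-0.03,"aperture":0},{"tz":-0.07,"aperture":0},{"tx":0.04,"ty":-0.06,"tz":-0.07,"aperture":0.3},{"tx":0.08,"ty":-0.12,"tz":-0.07,"aperture":0.6},{"tx":0.12,"ty":-0.18,"tz":-0.07,"aperture":0.6},{"tx":0.16,"ty":-0.24,"tz":-0.06,"aperture":0.6},{"tx":0.178,"ty":-0.2636,"tz":-0.04,"aperture":0.6},{"tx":0.178,"ty":-0.2636,"tz":-0.01,"aperture":0.6},{"tx":0.178,"ty":-0.2636,"tz":0.005,"aperture":0.6},{"tx":0.178,"ty":-0.2636,"tz":0.005,"aperture":0.6}]' | python3 -m jog; python3 -c "
from h import *
o=manip.get_obs();print(o['position'],o['ee_rot'])
im=manip.camera('side');A=cv2.resize(im[140:230,190:310],None,fx=5,fy=5)
cv2.imwrite('pics/s2.png',A)"
```

```text
clock: 5.28
position: [0.4806, 0.2968, 0.065]
ee_rot: [0.844, 0.537, -0.001, 0.0]
ft_force: [0.4, -0.0, 1.7]
grip_width: 0.597
grasp_force: 0.0
[0.48062607 0.29679912 0.06501795] [ 8.43753180e-01  5.36730202e-01 -1.02017754e-03  4.70267981e-04]
```

View pics/s2.png

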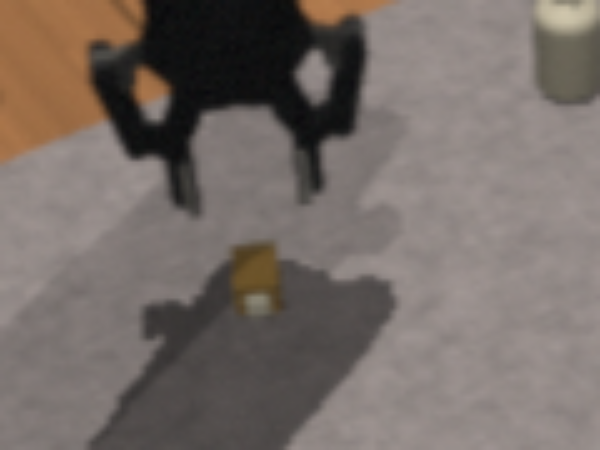

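The fingers straddle the resistor at (255,280) in the crop. I'll descend and grip.

```bash
echo '[{"tx":0.002,"tz":0.025,"aperture":0.6},{"tx":0.002,"tz":0.045,"aperture":0.6},{"tx":0.002,"tz":0.0557,"aperture":0.6},{"tx":0.002,"tz":0.0557,"aperture":0.6},{"tx":0.002,"tz":0.0557,"aperture":0.4},{"tx":0.002,"tz":0.0557,"aperture":0.2},{"tx":0.002,"tz":0.0557,"aperture":0.1},{"tx":0.002,"tz":0.0557,"aperture":0.1},{"tx":0.002,"tz":0.0557,"aperture":0.1},{"tx":0.002,"tz":0.0557,"aperture":0.1}]' | python3 -m jog 35
```

```text
clock: 6.58
position: [0.482, 0.3006, 0.0113]
ee_rot: [0.843, 0.537, 0.001, -0.0]
ft_force: [-1.2, -1.0, 6.7]
grip_width: 0.27
grasp_force: 34.9
```

Scaled: 1.213 rad is 0.3861.

```bash
echo '[{"tz":-0.01,"aperture":0.1},{"tz":-0.04,"aperture":0.1},{"az":0.0318,"tx":-0.03,"ty":0.02,"tz":-0.09,"aperture":0.1},{"az":0.0796,"tx":-0.07,"ty":0.046,"tz":-0.095,"aperture":0.1},{"az":0.1273,"tx":-0.11,"ty":0.073,"tz":-0.095,"aperture":0.1},{"az":0.1846,"tx":-0.15,"ty":0.099,"tz":-0.095,"aperture":0.1},{"az":0.2419,"tx":-0.19,"ty":0.126,"tz":-0.095,"aperture":0.1},{"az":0.2992,"tx":-0.23,"ty":0.152,"tz":-0.095,"aperture":0.1},{"az":0.3501,"tx":-0.265,"ty":0.175,"tz":-0.095,"aperture":0.1},{"az":0.3861,"tx":-0.29,"ty":0.192,"tz":-0.095,"aperture":0.1},{"az":0.3861,"tx":-0.296,"ty":0.196,"tz":-0.095,"aperture":0.1},{"az":0.3861,"tx":-0.296,"ty":0.196,"tz":-0.095,"aperture":0.1},{"az":0.3861,"tx":-0.296,"ty":0.196,"tz":-0.095,"aperture":0.1},{"az":0.3861,"tx":-0.296,"ty":0.196,"tz":-0.095,"aperture":0.1}]' | python3 -m jog; python3 -c "
from h import *
o=manip.get_obs();print(o['position'],o['ee_rot'])
im=manip.camera('side');cv2.imwrite('pics/side3.png',im);A=cv2.resize(im[190:300,300:410],None,fx=5.4,fy=5.4,interpolation=2)
b=manip.camera('top');cv2.imwrite('pics/top3.png',b)
cv2.imwrite('pics/s3.png',A)"
```

```text
clock: 8.32
position: [0.534, -0.0496, 0.1051]
ee_rot: [0.999, -0.038, -0.0, -0.0]
ft_force: [-0.3, 0.1, -0.8]
grip_width: 0.266
grasp_force: 34.5
[ 0.53395478 -0.04963927  0.1050886 ] [ 9.99278305e-01 -3.79841821e-02 -6.20232295e-05 -2.60327369e-04]
```

View pics/s3.png

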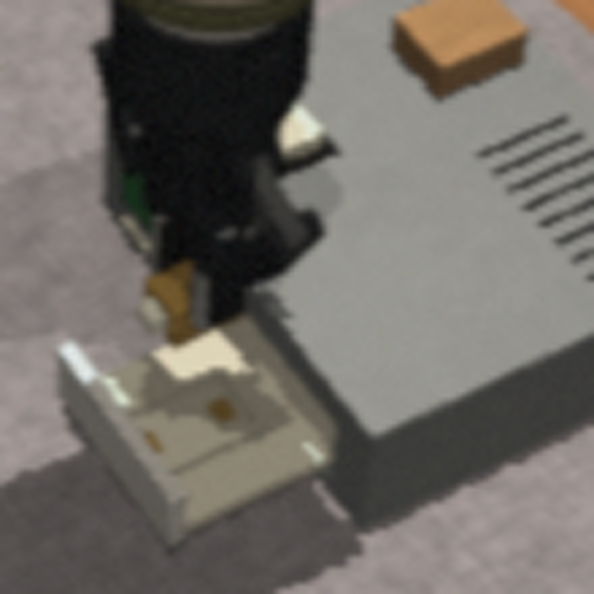

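```bash
python3 - <<'E' 2>&1 | tail -20
from fit import *
print('-----')
o=manip.get_obs();r=R.from_quat(o['ee_rot']);P=o['position']
def crop(uv):return ((uv-(300,190)+.5)*5.4-.5).round(0).tolist()
for j in(.066,.070,.074):
  f=-(.01+j)
  print(j,crop(proj("side",[world(p,(f,.013,.044)),world(p,(f,-.083,.044)),world(p,(f,-.083,.01)),world(p,(f+.008,.013,.044)),world(p,(f+.037+.0,-.035,.016))])))
  # well inner corners
  print('well',crop(proj("side",[world(p,(f+.037+a*.031,-.035+b*.020,.022)) for a,b in((-1,1),(1,1),(1,-1),(-1,-1))])))
# held resistor: underside center = P + z*0.0113ish
for off in(-.003,-.0015,0):
  c=P+r.apply([off,0,.0105])
  print(off,'lug end near',crop(proj("side",[c+r.apply([-.024,s*.006,-h]) for s in(-1,1) for h in(.003,.015)])), 'block',crop(proj("side",[c+r.apply([-.017,s*.012,-h]) for s in(-1,1) for h in(0,.02)])))
E
```

```text
[[-0.3, 0.3], [1.3, 0.4], [0.2, -0.4], [0.3, 0.4], [0.1, 0.2], [-0.3, 0.5], [0.5, 0.5], [-0.9, -1.4], [0.4, 0.1], [1.6, -1.4], [0.7, -0.5], [-0.0, 0.5], [0.3, -1.2], [-0.4, -0.3], [-0.4, -0.3]]
key [0.6438 0.0259 0.078 ]
front [ 0.5375 -0.0511  0.03  ]
frontout [ 0.4976 -0.0479  0.03  ]
well [ 0.5345 -0.0508  0.016 ]
key tops [[0.64429086 0.02624186 0.078     ]] [[0.64132083 0.02536048 0.078     ]]
top 110 [0.48140123 0.29924711] ((481.3185729980469, 299.0009460449219), (35.344181060791016, 24.340740203857422), 62.11738204956055)
side 80 [0.47867191 0.29882953] ((478.9764709472656, 299.1778564453125), (35.36247634887695, 22.41023826599121), 66.4330062866211)
lugs [[0.49037208 0.31934039 0.012     ]
 [0.47227653 0.27962172 0.012     ]] -114.49367834176043
-----
0.066 [[70.0, 344.0], [187.0, 498.0], [184.0, 546.0], [86.0, 336.0], [199.0, 425.0]]
well [[114.0, 413.0], [235.0, 358.0], [284.0, 419.0], [163.0, 477.0]]
0.07 [[62.0, 347.0], [179.0, 502.0], [176.0, 550.0], [78.0, 340.0], [191.0, 428.0]]
well [[106.0, 417.0], [227.0, 361.0], [277.0, 423.0], [155.0, 481.0]]
0.074 [[54.0, 351.0], [171.0, 506.0], [168.0, 554.0], [70.0, 344.0], [183.0, 432.0]]
well [[99.0, 421.0], [219.0, 365.0], [269.0, 426.0], [147.0, 485.0]]
-0.003 lug end near [[132.0, 322.0], [133.0, 303.0], [147.0, 341.0], [148.0, 322.0]] block [[139.0, 310.0], [140.0, 279.0], [170.0, 349.0], [171.0, 317.0]]
-0.0015 lug end near [[135.0, 320.0], [136.0, 301.0], [151.0, 340.0], [151.0, 321.0]] block [[142.0, 309.0], [143.0, 277.0], [173.0, 347.0], [174.0, 316.0]]
0 lug end near [[138.0, 319.0], [139.0, 300.0], [154.0, 338.0], [154.0, 319.0]] block [[145.0, 308.0], [146.0, 276.0], [176.0, 346.0], [177.0, 314.0]]
```

```bash
echo '[{"tx":0.0016,"ty":0.0011,"tz":0.02,"aperture":0.1},{"tx":0.0016,"ty":0.0011,"tz":0.045,"aperture":0.1},{"tx":0.0016,"ty":0.0011,"tz":0.06,"aperture":0.1},{"tx":0.0016,"ty":0.0011,"tz":0.068,"aperture":0.1},{"tx":0.0016,"ty":0.0011,"tz":0.072,"aperture":0.1},{"tx":0.0016,"ty":0.0011,"tz":0.074,"aperture":0.1},{"tx":0.0016,"ty":0.0011,"tz":0.0755,"aperture":0.1},{"tx":0.0016,"ty":0.0011,"tz":0.0755,"aperture":0.1}]' | python3 -m jog; python3 -c "
from h import *
im=manip.camera('side');A=cv2.resize(im[190:300,300:410],None,fx=5.4,fy=5.4,interpolation=2)
cv2.imwrite('pics/s4.png',A)"
```

```text
clock: 9.43
position: [0.5357, -0.052, 0.0298]
ee_rot: [0.999, -0.039, 0.0, -0.0]
ft_force: [-0.6, 0.2, -0.6]
grip_width: 0.264
grasp_force: 34.5
```

View pics/s4.png

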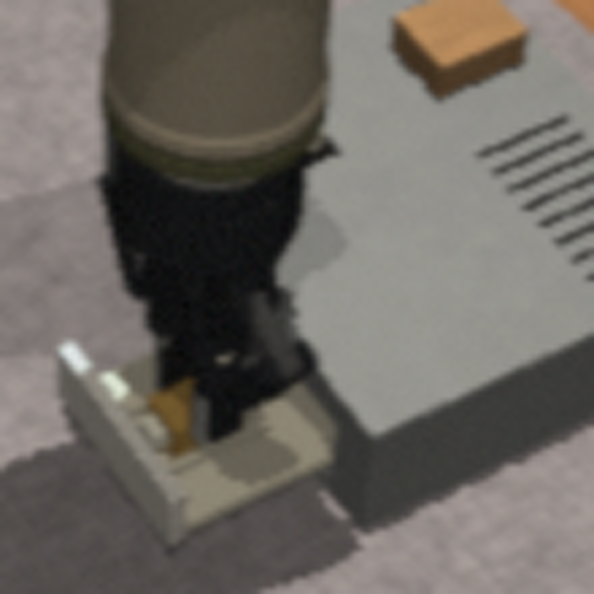

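The resistor sits over the well, clear of the front rim, with no contact yet. I'll lower in small steps.

```bash
echo '[{"tz":0.0007,"aperture":0.1},{"tz":0.0014,"aperture":0.1},{"tz":0.002,"aperture":0.1},{"tz":0.002,"aperture":0.1}]' | python3 -m jog
```

```text
clock: 9.98
position: [0.5354, -0.0521, 0.0275]
ee_rot: [0.999, -0.039, -0.0, -0.0]
ft_force: [0.1, 0.8, -0.8]
grip_width: 0.266
grasp_force: 34.5
```

```bash
echo '[{"tz":0.0006,"aperture":0.1},{"tz":0.0012,"aperture":0.1},{"tz":0.0012,"aperture":0.1}]' | python3 -m jog; echo '[{"tz":0.0006,"aperture":0.1},{"tz":0.001,"aperture":0.1},{"tz":0.001,"aperture":0.1}]' | python3 -m jog
```

```text
clock: 10.35
position: [0.5357, -0.0521, 0.0271]
ee_rot: [0.999, -0.039, 0.0, -0.0]
ft_force: [-3.4, 0.6, 10.3]
grip_width: 0.264
grasp_force: 35.7
clock: 10.72
position: [0.5367, -0.0521, 0.0271]
ee_rot: [0.999, -0.039, 0.001, -0.0]
ft_force: [-5.2, 0.6, 17.8]
grip_width: 0.271
grasp_force: 36.6
```

```bash
echo '[{"tz":-0.001,"aperture":0.1},{"tz":-0.0018,"aperture":0.1},{"tz":-0.0018,"aperture":0.3},{"tz":-0.0018,"aperture":0.35},{"tz":-0.0018,"aperture":0.4},{"tz":-0.0018,"aperture":0.4}]' | python3 -m jog 20; echo '[{"tz":-0.005,"aperture":0.4},{"tz":-0.015,"aperture":0.4},{"tz":-0.04,"aperture":0.4},{"tz":-0.08,"aperture":0.4},{"tz":-0.11,"aperture":0.4},{"tx":-0.06,"tz":-0.11,"aperture":0.1},{"tx":-0.12,"tz":-0.11,"aperture":0},{"tx":-0.12,"tz":-0.11,"aperture":0},{"tx":-0.12,"tz":-0.11,"aperture":0}]' | python3 -m jog; python3 -c "
from h import *
im=manip.camera('side');A=cv2.resize(im[190:300,300:410],None,fx=5.4,fy=5.4,interpolation=2)
cv2.imwrite('pics/s5.png',A)"
```

```text
clock: 11.48
position: [0.5354, -0.052, 0.0271]
ee_rot: [0.999, -0.039, -0.0, -0.0]
ft_force: [0.3, 0.2, 0.3]
grip_width: 0.398
grasp_force: 0.0
clock: 12.6
position: [0.4166, -0.0424, 0.1381]
ee_rot: [0.999, -0.039, 0.001, -0.001]
ft_force: [0.2, 0.8, 1.1]
grip_width: -0.002
grasp_force: 0.0
```

View pics/s5.png

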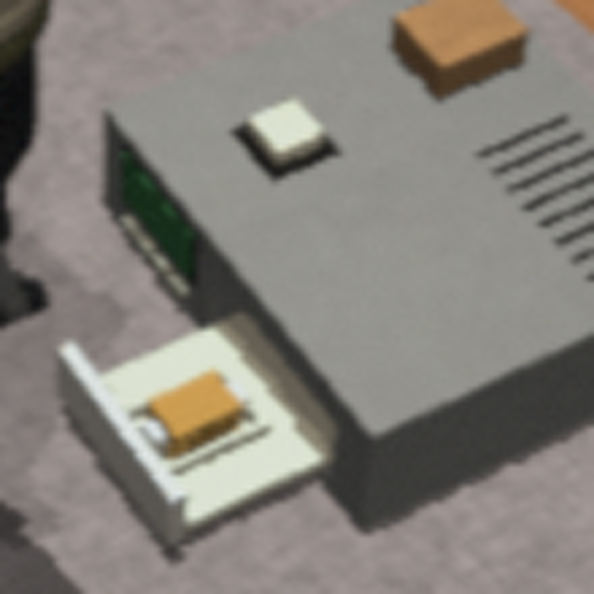

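The resistor lies flat in the well, at about (195,415) in the crop. Now I lower the closed fingers in front of the drawer.

```bash
echo '[{"tz":0.06,"aperture":0},{"tz":0.1,"aperture":0},{"tz":0.116,"aperture":0},{"tx":0.03,"tz":0.116,"aperture":0},{"tx":0.055,"tz":0.116,"aperture":0},{"tx":0.062,"tz":0.116,"aperture":0},{"tx":0.066,"tz":0.116,"aperture":0},{"tx":0.068,"tz":0.116,"aperture":0},{"tx":0.07,"tz":0.116,"aperture":0},{"tx":0.072,"tz":0.116,"aperture":0},{"tx":0.074,"tz":0.116,"aperture":0}]' | python3 -m jog 40
```

```text
clock: 14.02
position: [0.4886, -0.0484, 0.0211]
ee_rot: [0.999, -0.039, -0.001, -0.0]
ft_force: [-4.9, 0.2, 4.6]
grip_width: -0.001
grasp_force: 2.6
```

```bash
echo '[{"tx":0.002,"aperture":0},{"tx":0.004,"aperture":0},{"tx":0.006,"aperture":0},{"tx":0.008,"aperture":0},{"tx":0.01,"aperture":0},{"tx":0.012,"aperture":0},{"tx":0.014,"aperture":0},{"tx":0.016,"aperture":0},{"tx":0.018,"aperture":0},{"tx":0.02,"aperture":0},{"tx":0.022,"aperture":0},{"tx":0.024,"aperture":0},{"tx":0.026,"aperture":0},{"tx":0.028,"aperture":0},{"tx":0.03,"aperture":0}]' | python3 -m jog; echo '[{"tx":0.0015,"aperture":0},{"tx":0.003,"aperture":0},{"tx":0.0045,"aperture":0},{"tx":0.006,"aperture":0}]' | python3 -m jog; echo '[{"tx":0.0015,"aperture":0},{"tx":0.003,"aperture":0}]' | python3 -m jog;echo '[{"tx":0.0015,"aperture":0},{"tx":0.003,"aperture":0}]' | python3 -m jog
```

```text
clock: 15.9
position: [0.5174, -0.0509, 0.0208]
ee_rot: [0.999, -0.039, -0.002, -0.0]
ft_force: [-7.3, 0.1, 5.2]
grip_width: 0.001
grasp_force: 3.9
clock: 16.4
position: [0.5241, -0.0515, 0.0209]
ee_rot: [0.999, -0.039, -0.001, -0.0]
ft_force: [-6.3, -1.5, 2.6]
grip_width: -0.003
grasp_force: 2.9
clock: 16.65
position: [0.5269, -0.0518, 0.0208]
ee_rot: [0.999, -0.039, -0.002, -0.0]
ft_force: [-7.2, 0.1, 3.1]
grip_width: -0.003
grasp_force: 3.5
clock: 16.9
position: [0.5296, -0.052, 0.0208]
ee_rot: [0.999, -0.039, -0.002, -0.0]
ft_force: [-8.2, -0.4, 5.7]
grip_width: 0.001
grasp_force: 4.4
```

```bash
for_() { :; }; echo '[{"tx":0.0015,"aperture":0},{"tx":0.003,"aperture":0}]' | python3 -m jog | grep -E 'pos|ft'; echo '[{"tx":0.0015,"aperture":0},{"tx":0.003,"aperture":0}]' | python3 -m jog| grep -E 'pos|ft'; echo '[{"tx":0.0015,"aperture":0},{"tx":0.003,"aperture":0}]' | python3 -m jog| grep -E 'pos|ft'; echo '[{"tx":0.001,"aperture":0},{"tx":0.002,"aperture":0}]' | python3 -m jog| grep -E 'pos|ft'; echo '[{"tx":0.001,"aperture":0},{"tx":0.002,"aperture":0}]' | python3 -m jog| grep -E 'pos|ft'; echo '[{"tx":0.001,"aperture":0}]' | python3 -m jog| grep -E 'pos|ft'; echo '[{"tx":0.001,"aperture":0}]' | python3 -m jog| grep -E 'pos|ft'
```

```text
position: [0.5324, -0.0522, 0.0208]
ft_force: [-9.4, 0.1, 6.3]
position: [0.5352, -0.0525, 0.0208]
ft_force: [-9.8, -0.0, 6.0]
position: [0.5386, -0.0528, 0.0208]
ft_force: [-8.6, -1.6, 4.4]
position: [0.5408, -0.053, 0.0209]
ft_force: [-7.6, 0.2, 3.8]
position: [0.5429, -0.0531, 0.0208]
ft_force: [-6.6, -0.2, 2.9]
position: [0.5439, -0.0532, 0.0208]
ft_force: [-7.1, -1.5, 3.7]
position: [0.5446, -0.0533, 0.0208]
ft_force: [-7.9, -1.4, 4.6]
```

```bash
echo '[{"tx":0.001,"aperture":0}]' | python3 -m jog| grep -E 'pos|ft'; echo '[{"tx":0.001,"aperture":0}]' | python3 -m jog| grep -E 'pos|ft'; echo '[{"tx":0.001,"aperture":0}]' | python3 -m jog| grep -E 'pos|ft'; echo '[{"tx":0.001,"aperture":0}]' | python3 -m jog| grep -E 'pos|ft'
```

```text
position: [0.5456, -0.0534, 0.0209]
ft_force: [-8.7, -1.6, 4.2]
position: [0.5461, -0.0535, 0.0208]
ft_force: [-13.8, -0.9, 10.7]
position: [0.5461, -0.0535, 0.0207]
ft_force: [-19.2, 0.3, 16.9]
position: [0.5461, -0.0535, 0.0206]
ft_force: [-22.0, 0.1, 16.9]
```

That is the firm stop, at 22 N. I'll back off gently and look.

```bash
echo '[{"tx":-0.002,"aperture":0},{"tx":-0.004,"aperture":0},{"tx":-0.006,"aperture":0}]' | python3 -m jog; echo '[{"tx":-0.004,"aperture":0},{"tx":-0.012,"aperture":0},{"tx":-0.03,"aperture":0},{"tx":-0.06,"aperture":0},{"tx":-0.1,"tz":-0.03,"aperture":0},{"tx":-0.1,"tz":-0.08,"aperture":0},{"tx":-0.1,"tz":-0.12,"aperture":0},{"tx":-0.1,"tz":-0.12,"aperture":0}]' | python3 -m jog; python3 -c "
from h import *
im=manip.camera('side');A=cv2.resize(im[150:310,270:450],None,fx=3.6,fy=3.6,interpolation=2)
cv2.imwrite('pics/s6.png',A)"
```

```text
clock: 19.27
position: [0.5436, -0.0529, 0.021]
ee_rot: [0.999, -0.039, -0.001, -0.0]
ft_force: [0.6, -0.5, 0.2]
grip_width: -0.0
grasp_force: 0.0
clock: 20.27
position: [0.4463, -0.0444, 0.1437]
ee_rot: [0.999, -0.039, 0.003, -0.002]
ft_force: [0.1, -0.0, -0.8]
grip_width: -0.005
grasp_force: 0.0
```

View pics/s6.png

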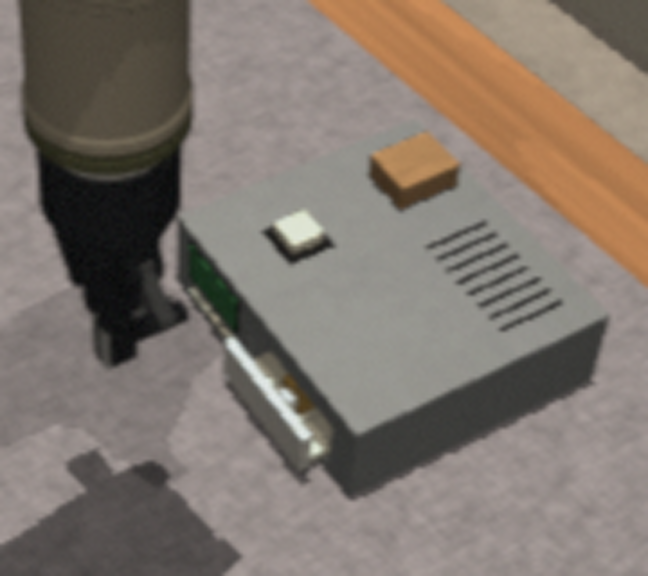

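The drawer stands slightly proud, with its face top edge from about (228,343) to (310,455) in the crop. I'll measure the joint from that.

```bash
python3 - <<'E' | sed -n '/---/,$p'
from fit import *
print('---')
def crop(uv):return ((uv-(270,150)+.5)*3.6-.5).round(0).tolist()
for j in(.006,.010,.012,.016,.022,.03):
  f=-(.01+j);print(j,crop(proj("side",[world(p,(f,.013,.044)),world(p,(f,-.083,.044)),world(p,(f,-.083,.01)),world(p,(f+.008,-.083,.044))])))
A=cv2.imread('pics/s6.png');cv2.imwrite('pics/s6c.png',cv2.resize(A[300:500,200:380],None,fx=3,fy=3,interpolation=2))
E
```

```text
---
0.006 [[233.0, 338.0], [313.0, 437.0], [310.0, 469.0], [324.0, 432.0]]
0.01 [[228.0, 340.0], [308.0, 439.0], [304.0, 472.0], [318.0, 434.0]]
0.012 [[225.0, 341.0], [305.0, 441.0], [302.0, 473.0], [316.0, 436.0]]
0.016 [[220.0, 343.0], [300.0, 443.0], [297.0, 475.0], [311.0, 438.0]]
0.022 [[212.0, 347.0], [292.0, 447.0], [289.0, 479.0], [303.0, 442.0]]
0.03 [[202.0, 352.0], [281.0, 452.0], [278.0, 484.0], [292.0, 447.0]]
```

View pics/s6c.png

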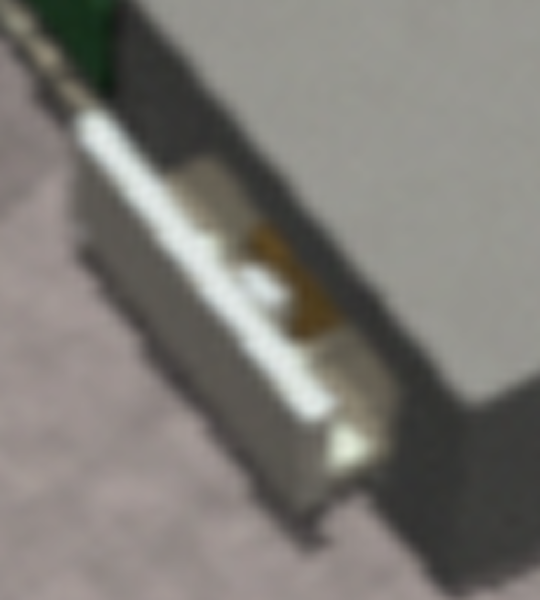

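The drawer is holding at a joint value of about 0.011. That is well inside the first catch and within the stated home range, so it is latched. The resistor is still in the well.

```bash
python3 -c "
from workcell import manip
print(manip.hand_in())"
```

```text
the job is handed in; nothing more can be done
None
```

The job is handed in, with no verdict returned: the key released the drawer, the resistor lies flat in its well, and the drawer was pushed gently to its firm stop (22 N at most) and stayed shut at about 0.011 m when I backed off.

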